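# Press a glued axle block onto a model-lorry chassis and hold it

### The job

Lay the wooden lorry chassis that has the glued axle block on it, block upwards, in the corner of the jig board on the arbor press, so that the block sits under the press's foot. Then pull the press's long lever down until the sprung foot is squeezed about halfway into its sleeve (6 of its 12 mm) on the block, never down to the bottom of its spring, and finish the job while still holding the lever there, because the glue needs the pressure. Leave everything else on the bench where it is.

Things in the scene. Friction and masses are not known exactly. Their poses are not given: they have to be found in the camera images.
- press: Small green cast-iron arbor press, fixed on the bench, with a plywood jig board on its base. Origin: on the ram's vertical axis at bench height (z = 0). +x points from the ram back to the column, +y to the side where the lever is. The throat is open to -x and both sides. Head: x -35 to +117, y -27 to +27, z 168 to 245 mm; column from x = +59 mm back; ram bar up to 300 mm high.
- jig_seat (a point): Point on the jig board's top right under the foot, 50 mm above the press's origin, axes as the press. The chassis lies along y with its block end to +y and its block centred over this point. Board: x -52 to +58, y -167 to +55 mm from here.
- jig_corner (a point): Inner corner of the jig's two wooden strips, each 12 mm high and wide: 22 mm in +x and 32 mm in +y from jig_seat, at board height. The back fence runs 77 mm from here along -y, the end stop 52 mm along -x. A chassis centred under the foot has 2 mm to spare at both; beyond the fence's end its plain part is clear.
- foot_face (a point): Centre of the flat underside of the press foot, a steel disc 36 mm across hung under the ram on a sprung stem below a dark sleeve 26 mm across. With the lever up it is 104 mm above the bench, 14 mm above the top of a chassis block that lies on the jig board.
- foot (a joint): How far the sprung foot is pushed up into its sleeve, m: 0 at rest, 0.006 is half, 0.012 is the bottom of the spring. Pushing back it gives 12 N plus 8 N per mm (60 N at half).
- lever: The press lever. Origin on its hinge, a level axis along the press's y, at press x +25, y +55, z +205 mm; its own -x axis runs along it to the grip. At rest it points to the press's -x, raised 0.6 rad above level; pulled down it turns up to 1.1 rad; a spring lifts it back. The foot goes down 25 mm per rad, meets the block at 0.56 rad from rest and is half squeezed at about 0.80 rad.
- lever_grip (a point): Middle of the lever's round black plastic grip, on its axis, 200 mm from the hinge. Grip 26 mm across, 95 mm long; the bar from it to the hinge is 12 mm across. Downward pull needed here: about 4 to 6 N until the foot touches the block, about 13 N at half squeeze, about 18 N near the bottom of the spring.
- chassis: Loose wooden chassis beam 190 x 40 x 18 mm (along x, y, z; origin at the centre of its underside) with a block 60 x 40 x 22 mm glued on top at its +x end (x = +35 to +95 mm; a white glue line shows), 40 mm high there in all. About 0.16 kg. It starts flat on the bench, block up.
- chassis_block (a point): Centre of the top face of the chassis's glued block, 65 mm along +x from the chassis's origin and 40 mm above its underside.
- chassis_hold (a point): On the chassis's plain part, 100 mm from the block's centre and 35 mm along -x from the origin, at half thickness (9 mm up): a good place to take it across its 40 mm width.
- blank: A second, bare chassis beam of the same 190 x 40 x 18 mm without a block (origin at the centre of its underside). Not part of the job; it may lie in either of the two beams' places.
- wheel_a: Loose wooden wheel lying flat, 54 mm across, 20 mm high; origin at the centre of its underside. Leave it.
- wheel_b: Another such wheel, likewise. Leave it.
- lorry: Finished wooden tipper lorry, 245 mm long (cab to its -x), 75 mm wide, 130 mm high; origin between its wheels at bench height. Leave it.
- glue: White glue bottle 54 mm across, 150 mm high, standing; origin at the centre of its underside. Leave it.
- screwdriver: Screwdriver 200 mm long lying flat along its x; origin at its middle on the bench. Leave it.
- square: Try square lying flat: wooden stock 100 mm along y, steel blade 150 mm along x; origin under the stock's middle. Leave it.
Mind the look-alikes: they are no part of the job. What is shaped like the chassis but pink or red is not meant.

How it is judged:
By the outcome, as a careful person would: the job done as asked, in the order asked, and still so for the second after the job is handed in, while the arm keeps its last pose, push and grip.
It also fails if it takes over 67 s, if anything falls off the work surface, if the arm or the gripper's body presses on something with over 40 N, if the wrist force passes 120 N, or if a joint passes its speed limit or range.

### The arm

A 6-joint arm with a two-finger parallel gripper is mounted at the origin on the work surface. World frame = base frame: x ahead of the robot, y to its left, z up, the work surface at z = 0. Lengths are in m, angles in rad, forces in N, time in s.
With the tool pointing down it reaches from about 0.35 to 1 m from the base axis. Payload 7.1 kg.
Tool frame: the origin (TCP) lies between the finger pads; the fingertips stand 22 mm ahead of it and the grasp point (between the pads) lies 3 mm ahead of it; z points along the fingers, y is the line along which they close (so a half turn about z gives the same grasp; the last joint's range is limited). The gripper opens to 85 mm and grips with 20 to 120 N. Pads are 22 mm wide; open, the fingers measure 114 mm over their backs; the gripper's body (76 mm by 85 mm) begins 54 mm behind the grasp point. The pads swing forward as they close: fully open they stand 13 mm farther back than shut.
Start: joints at [-1.324, 0.423, 1.63, -0, 1.089, -0.019], TCP at [0.164, -0.603, 0.253] pointing down, gripper open.
Joint ranges: [-3, 3], [-0.9, 2.11], [0.09, 2.58], [-1.31, 4.45], [0.11, 2.69], [-2.54, 2.54]. Speed limits (rad/s): [2.39, 2.39, 3.01, 3.14, 3.14, 3.14].

### API

Orientations are given as a rotation vector (axis times angle).
In Python, from rig import manip gives the robot as it stands. The module is installed in compiled form; this text tells all that it offers. Calls block until the motion is done:
- manip.move_to(position, orientation): joint-space move of the TCP to a pose.
- manip.servo_line(position, orientation=None, rate=0.15): straight line of the TCP; orientation=None keeps the orientation; rate is the mean speed in m/s.
- manip.set_joints(angles): joint-space move.
- manip.command_gripper(opening, f_grip=None): finger opening in m; f_grip is the grip in N (None keeps the last); returns when the fingers have stopped.
- manip.hold(seconds).
- manip.solve_ik(position, orientation): joint angles nearest the present ones, or None.
- manip.camera(name): name is "scene" or "top" or "wrist"; returns a dict with "image" (384x512x3 uint8, red, green, blue), "fx", "fy", "cx", "cy" (pixels), "cam_to_world" (4x4, takes a point from camera to world coordinates); the wrist camera has in their place "mount" (4x4, takes a point from camera to tool coordinates, whose origin is the TCP and whose axes are the flange's). Camera axes: x right, y down, z forward; pixel columns grow to the right and rows downward; lengths in m; the calibration is good to about 2 mm. A picture is of the moment at which its call begins: read the wrist's pose just before it. There is no depth.
A pose or a line that the arm cannot do raises manip.IKError and nothing moves.
- manip.sign_off(): hands the job in; it is judged then, once.
Readings, each from a call of its own:
- manip.get_time(): time.
- manip.get_joint_positions(): joint angles.
- manip.get_joint_vel(): joint speeds.
- manip.get_tau(): joint torques, N m.
- manip.get_position(): TCP position.
- manip.get_ee_rot(): TCP orientation.
- manip.get_contact_force(): force on the tool from outside, world axes, zero at the start.
- manip.get_torque(): the same for the moment, N m.
- manip.get_width(): finger opening in m.
- manip.get_grip_force(): force on a finger pad.
Only numpy, scipy, OpenCV 4.12 (cv2) and the standard library are available. Lean on these libraries where they do the work, as an engineer would, in place of code of your own. Each camera call takes 0.05 s, during which the arm holds its last target. There are 200 camera calls.

## Working session

There is one attempt and no reset: what is moved stays moved. The work goes in short steps, each a Python script; the robot and the scene stay as the last script left them, time stands still between calls to the robot, and variables do not carry over. Pictures are saved under pics/ and viewed, at most 10 in all, crops included, and the job is handed in when it is done.

```bash
mkdir -p pics; cat > h.py <<'E'
import numpy as np, cv2
from rig import manip
from scipy.spatial.transform import Rotation as R
def P(c,X):
    T=np.linalg.inv(c["cam_to_world"]); p=T[:3,:3]@np.asarray(X)+T[:3,3]
    return np.array([c["fx"]*p[0]/p[2]+c["cx"],c["fy"]*p[1]/p[2]+c["cy"]])
def ray(c,u,v,z):
    T=np.array(c["cam_to_world"]); d=T[:3,:3]@np.array([(u-c["cx"])/c["fx"],(v-c["cy"])/c["fy"],1])
    o=T[:3,3]; return o+d*(z-o[2])/d[2]
E
python3 - <<'E'
from h import *
import pickle
for n in("scene","top"):
    c=manip.camera(n); pickle.dump(c,open(n+".pkl","wb"))
    cv2.imwrite(f"pics/{n}0.png",cv2.resize(c["image"][:,:,::-1],(800,600),interpolation=cv2.INTER_CUBIC))
    print(n,c["fx"],np.round(c["cam_to_world"],3).tolist())
print(manip.get_time())
E
```

```text
scene 459.5255121754923 [[0.826, 0.425, -0.371, 1.077], [0.564, -0.609, 0.557, -0.825], [0.01, -0.67, -0.743, 1.314], [0.0, 0.0, 0.0, 1.0]]
top 441.3479185782264 [[-0.006, -0.997, 0.079, 0.415], [-1.0, 0.006, -0.004, 0.017], [0.004, -0.079, -0.997, 1.345], [0.0, 0.0, 0.0, 1.0]]
0.1
```

View pics/top0.png

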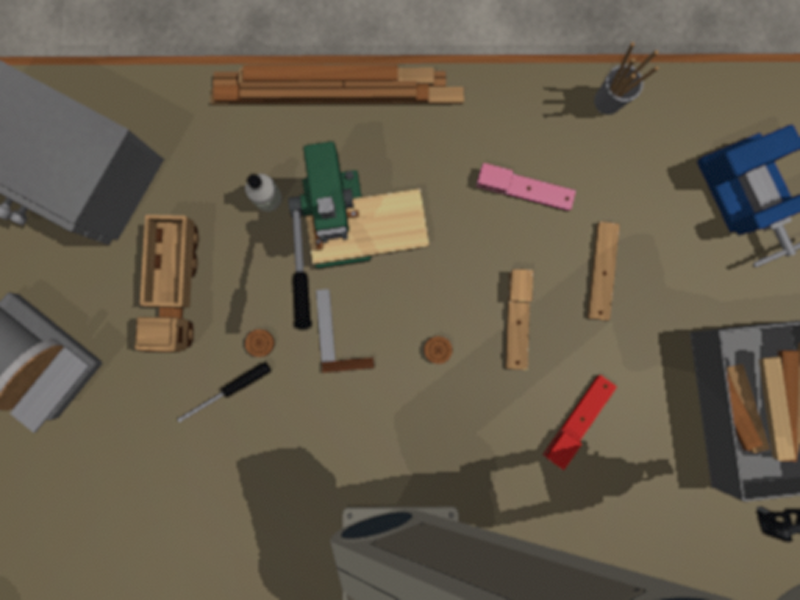

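View pics/scene0.png

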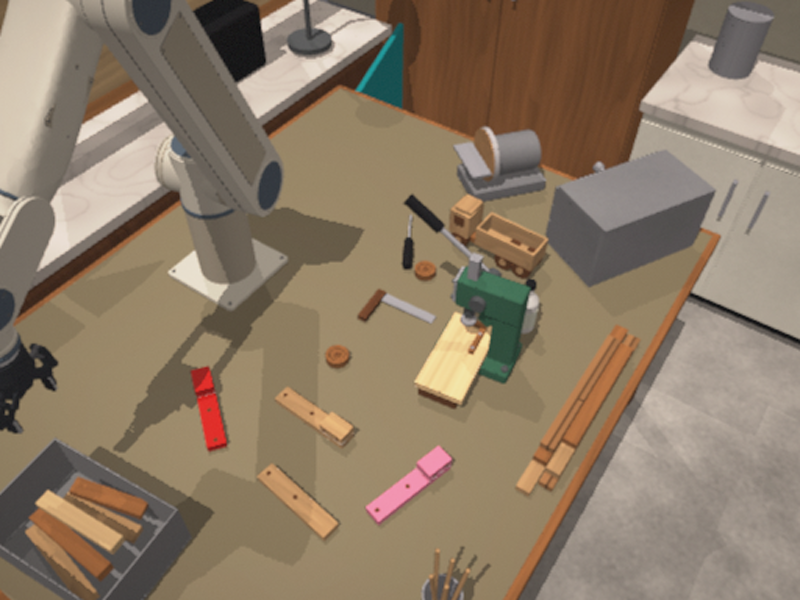

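The top view (800x600) shows the chassis at about (518,318) with its block end up, towards +x, at (521,285). The bare blank is at (603,270) and the pink and red decoys are separate. The press head is at (325,190), the board's right edge at about x=425, and the lever grip at (301,300). The scene view agrees: the block end is at (340,430). Next I measure.

```bash
python3 - <<'E'
from h import *
import pickle
c=pickle.load(open("top.pkl","rb"))
s=.64
def r(u,v,z): return np.round(ray(c,u*s,v*s,z)[:3],3)
print("board -y edge back/front",r(422,190,.05),r(428,245,.05),"front left",r(313,263,.05))
print("chassis ends",r(521,270,.04),r(517,368,.018)); print("blank",r(609,222,.018),r(599,318,.018))
print("grip ends",r(301,273,.28),r(303,328,.34))
im=c["image"]; hsv=cv2.cvtColor(im,cv2.COLOR_RGB2HSV)
for n,(u,v) in dict(board=(390,220),ch=(518,340),block=(521,285),bench=(460,330),blank=(603,290)).items(): print(n,hsv[int(v*s),int(u*s)])
w=manip.camera("wrist"); print(w["fx"],np.round(w["mount"],3).tolist())
# ik reach test for looking
down=lambda yaw:(R.from_euler("z",yaw)*R.from_euler("x",np.pi)).as_rotvec()
print(manip.get_ee_rot())
E
```

```text
board -y edge back/front [ 0.711 -0.047  0.05 ] [ 0.605 -0.058  0.05 ] front left [0.572 0.16  0.05 ]
chassis ends [ 0.557 -0.235  0.04 ] [ 0.371 -0.227  0.018]
blank [ 0.653 -0.412  0.018] [ 0.466 -0.387  0.018]
grip ends [0.529 0.153 0.28 ] [0.442 0.142 0.34 ]
board [ 18 101 192]
ch [ 16 117 146]
block [ 16 118 177]
bench [ 20  69 118]
blank [ 16 117 146]
298.5206118485908 [[0.0, -0.957, -0.291, 0.076], [1.0, -0.0, 0.001, 0.001], [-0.001, -0.291, 0.957, -0.122], [0.0, 0.0, 0.0, 1.0]]
[-3.11273197e+00 -4.16159561e-01  2.24635914e-04]
```

```bash
cat >> h.py <<'E'
def down(yaw):  # tool x at world yaw, z down
    return (R.from_euler("z",yaw)*R.from_euler("x",np.pi)).as_rotvec()
def wrist(name):
    p=np.array(manip.get_position()); r=R.from_rotvec(manip.get_ee_rot()).as_matrix()
    c=manip.camera("wrist"); T=np.eye(4); T[:3,:3]=r; T[:3,3]=p
    c["cam_to_world"]=T@np.array(c["mount"])
    cv2.imwrite(f"pics/{name}.png",c["image"][:,:,::-1])
    import pickle; pickle.dump(c,open(name+".pkl","wb")); return c
E
python3 - <<'E'
from h import *
y=.148; Rz=R.from_euler("z",y).as_matrix(); seat=np.array([.632,.115,0])
pp=lambda a:seat+Rz@np.array(a)
for yaw in (y+np.pi/2,y-np.pi/2): print("place",yaw,manip.solve_ik(pp([0,-.1,.06]),down(yaw)))
for yaw in (-.04,np.pi-.04): print("pick",yaw,manip.solve_ik([.43,-.23,.02],down(yaw)))
manip.move_to(pp([-.11,-.09,.36]),down(y)); wrist("w1")
manip.move_to([.40,-.23,.26],down(-.04)); wrist("w2"); print(manip.get_time())
a=cv2.hconcat([cv2.imread("pics/w1.png"),cv2.imread("pics/w2.png")]); cv2.imwrite("pics/w12.png",cv2.resize(a,(800,300),interpolation=cv2.INTER_AREA))
E
```

```text
place 1.7187963267948965 [ 6.48306033e-03  7.05309257e-01  1.66658578e+00 -4.44089210e-16
  7.69697616e-01 -1.41516940e-01]
place -1.4227963267948966 None
pick -0.04 [-5.15568898e-01  6.35588722e-01  2.03020265e+00 -8.88178420e-16
  4.75801282e-01  1.09522743e+00]
pick 3.101592653589793 [-0.5155689   0.63558872  2.03020265  0.          0.47580128 -2.04636523]
3.9417
```

View pics/w12.png

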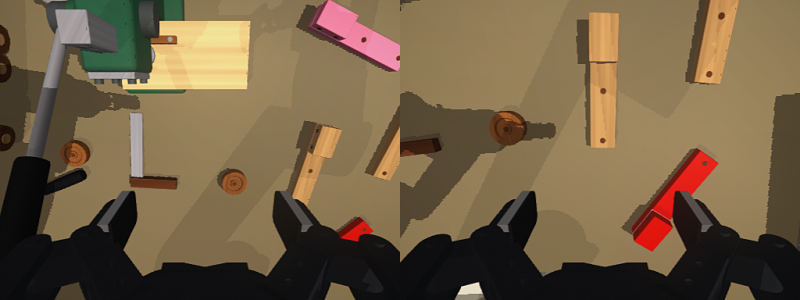

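The left half is the wrist view over the board: bright board with its right edge near x=250, and the head at top left. The right half shows the chassis upright at (603,80) with the block end on top. Next I segment both.

```bash
python3 - <<'E'
from h import *
import pickle
c=pickle.load(open("w1.pkl","rb")); hsv=cv2.cvtColor(c["image"],cv2.COLOR_RGB2HSV)
f=512/400
print("bd",hsv[int(70*f),int(200*f)],"bench",hsv[int(130*f),int(220*f)])
m=((hsv[...,2]>185)&(hsv[...,0]<28)&(hsv[...,0]>10)&(hsv[...,1]>60)).astype(np.uint8)
n,l,st,_=cv2.connectedComponentsWithStats(m); i=1+np.argmax(st[1:,4]); b=(l==i); print("board",st[i])
rows=np.arange(st[i][1],st[i][1]+st[i][3])
right=np.array([[np.where(b[v])[0].max()+.5,v] for v in rows[5:-5]])
cols=np.arange(int(170*f),int(240*f)); fr=np.array([[u,np.where(b[:,u])[0].max()+.5] for u in cols]); bk=np.array([[u,np.where(b[:,u])[0].min()-.5] for u in cols[-35:]])
for nme,e in(("right",right),("front",fr),("back",bk)):
    W=np.array([ray(c,u,v,.05)[:2] for u,v in e]); L=cv2.fitLine(W.astype(np.float32),cv2.DIST_HUBER,0,.001,.001).ravel()
    d=L[:2]; res=np.abs((W-L[2:])@np.array([-d[1],d[0]])).max(); print(nme,L,np.degrees(np.arctan2(d[1],d[0])),res)
    if nme=="right": r=L
    else:
        k=np.linalg.solve(np.c_[r[:2],-L[:2]],L[2:]-r[2:]); print(" corner",r[2:]+k[0]*r[:2])
c=pickle.load(open("w2.pkl","rb")); hsv=cv2.cvtColor(c["image"],cv2.COLOR_RGB2HSV)
print("ch",hsv[int(120*f),int(195*f)],hsv[int(30*f),int(203*f)],"bench",hsv[int(120*f),int(250*f)])
m=((hsv[...,1]>95)&(hsv[...,2]>110)&(hsv[...,0]>9)).astype(np.uint8)
n,l=cv2.connectedComponents(m); b=l==l[int(120*f),int(195*f)]; ys,xs=np.where(b); print("chm",xs.min(),xs.max(),ys.min(),ys.max())
for z,lo,hi in((.018,int(88*f),int(140*f)),(.04,int(20*f),int(55*f))):
    Lf=[];Rt=[]
    for v in range(lo,hi):
        q=np.where(b[v])[0]; Lf.append(ray(c,q.min()-.5,v,z)[:2]); Rt.append(ray(c,q.max()+.5,v,z)[:2])
    Lf=np.array(Lf);Rt=np.array(Rt); pl=np.polyfit(Lf[:,0],Lf[:,1],1);pr=np.polyfit(Rt[:,0],Rt[:,1],1); print(z,"left",pl,"right",pr,"width",np.mean(Lf[:,1]-Rt[:,1]))
um=int((xs.min()+xs.max())/2)
print("tail",ray(c,um,np.where(b[:,um])[0].max()+.5,.018),"head",ray(c,um,np.where(b[:,um])[0].min()-.5,.04))
E
```

```text
bd [ 20 112 243] bench [ 19 102 153]
board [  156    27   165    88 10556]
right [ 0.98840666  0.15182957  0.6625796  -0.04941315] 8.732967 0.001080382929976243
front [ 0.14678875 -0.98916787  0.59546906  0.02030253] -81.55912 4.525385651290895e-09
 corner [ 0.60707974 -0.05793851]
back [ 0.14704168 -0.9891303   0.7086929  -0.00194216] -81.54447 1.868754448501541e-08
 corner [ 0.7145628  -0.04142799]
ch [ 16 145 215] [ 17 140 228] bench [ 19  95 158]
chm 0 511 0 352
0.018 left [ 3.19144662 -1.43263953] right [-0.20876544 -0.41328611] width 0.4508005617279962
0.04 left [-0.29683746  0.19855529] right [ 0.20111634 -0.60108609] width 0.5338906141245985
tail [ 0.1369455  -0.20988678  0.018     ] head [ 0.57510646 -0.23056282  0.04      ]
```

```bash
python3 - <<'E'
from h import *
import pickle
f=512/400
c=pickle.load(open("w2.pkl","rb")); hsv=cv2.cvtColor(c["image"],cv2.COLOR_RGB2HSV)
m=((hsv[...,1]>118)&(hsv[...,2]>175)&(hsv[...,0]>9)&(hsv[...,0]<25)).astype(np.uint8)
m=cv2.morphologyEx(m,cv2.MORPH_CLOSE,np.ones((5,5),np.uint8))
n,l=cv2.connectedComponents(m); b=l==l[int(120*f),int(195*f)]; ys,xs=np.where(b); print("chm",xs.min(),xs.max(),ys.min(),ys.max())
for z,lo,hi in((.018,int(88*f),int(140*f)),(.04,int(20*f),int(55*f))):
    Lf=[];Rt=[]
    for v in range(lo,hi):
        q=np.where(b[v])[0]; Lf.append(ray(c,q.min()-.5,v,z)[:2]); Rt.append(ray(c,q.max()+.5,v,z)[:2])
    Lf=np.array(Lf);Rt=np.array(Rt); pl=np.polyfit(Lf[:,0],Lf[:,1],1);pr=np.polyfit(Rt[:,0],Rt[:,1],1); print(z,"left",pl,"right",pr,"width",np.mean(Lf[:,1]-Rt[:,1]))
um=int(np.median(xs[ys>ys.max()-20]));uh=int(np.median(xs[ys<ys.min()+20]))
print("tail",ray(c,um,np.where(b[:,um])[0].max()+.5,.018),"head",ray(c,uh,np.where(b[:,uh])[0].min()-.5,.04))
E
```

```text
chm 242 279 16 189
0.018 left [-0.05732941 -0.18478844] right [-0.0559017  -0.22439789] width 0.038913419150417745
0.04 left [-0.05927614 -0.18293364] right [-0.05929382 -0.22207991] width 0.03906467530789714
tail [ 0.37051282 -0.22575118  0.018     ] head [ 0.56072879 -0.23498059  0.04      ]
```

```bash
cat >> h.py <<'E'
YAW=.150; Rz=R.from_euler("z",YAW).as_matrix(); SEAT=np.array([.6329,.1150,0])
pp=lambda *a:SEAT+Rz@np.array(a)
E
python3 - <<'E'
from h import *
g=np.array([.4655,-.2306,0])+R.from_euler("z",-.058).as_matrix()@np.array([-.058,0,0])
o=down(-.058)
manip.move_to(g+[0,0,.08],o); manip.servo_line(g+[0,0,.025],o,rate=.1)
manip.command_gripper(.02,90); print("w",manip.get_width(),manip.get_grip_force())
manip.servo_line(g+[0,0,.15],rate=.15); print(manip.get_contact_force())
manip.move_to(pp(-.012,-.238,.15),down(YAW+np.pi/2))
manip.servo_line(pp(-.012,-.238,.085),rate=.1)
print(manip.get_time(),manip.get_width())
wrist("w3"); c=manip.camera("scene"); cv2.imwrite("pics/s3.png",c["image"][:,:,::-1])
u,v=P(c,pp(0,-.1,.07)).astype(int); k=c["image"][max(0,v-75):v+75,max(0,u-100):u+100,::-1]
cv2.imwrite("pics/c3.png",cv2.hconcat([cv2.resize(k,(400,300),interpolation=cv2.INTER_CUBIC),cv2.resize(cv2.imread("pics/w3.png"),(400,300))]))
E
```

```text
w 0.03775682743309777 90.85911870002747
[-0.73182454 -1.23466929 -1.45783269]
8.9917 0.03768504487110893
```

View pics/c3.png

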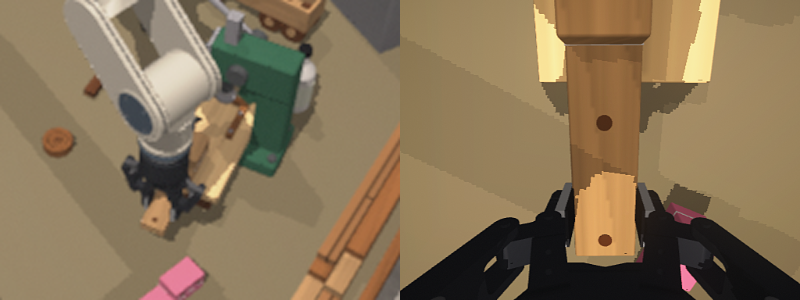

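The grip is good. The wrist view shows the chassis straight in the fingers, block end ahead at the top, just off the board edge. Now I slide it in with force checks.

```bash
python3 - <<'E'
from h import *
f0=np.array(manip.get_contact_force()); Y=-.123
F=lambda: Rz.T@(np.array(manip.get_contact_force())-f0)
manip.servo_line(pp(-.012,-.238,.082),rate=.1)
ok=True
for y in (-.19,-.16,-.14,Y-.008):
    manip.servo_line(pp(-.012,y,.082),rate=.12); f=F(); print(y,np.round(f,1))
    if np.linalg.norm(f)>6: ok=False; break
if ok:
    z=.082
    while z>.0725:                         # lower till it touches the board
        z-=.001; manip.servo_line(pp(-.012,Y-.008,z),rate=.03); f=F()
        if f[2]>3: break
    print("z",z,np.round(f,1))
c=wrist("w4"); c=manip.camera("scene"); cv2.imwrite("pics/s4.png",c["image"][:,:,::-1])
print(manip.get_time(),np.round(Rz.T@(np.array(manip.get_position())-SEAT),4))
u,v=P(c,pp(0,-.03,.07)).astype(int); k=c["image"][max(0,v-60):v+60,max(0,u-80):u+80,::-1]
cv2.imwrite("pics/c4.png",cv2.hconcat([cv2.resize(k,(400,300),interpolation=cv2.INTER_CUBIC),cv2.resize(cv2.imread("pics/w4.png"),(400,300))]))
E
```

```text
-0.19 [ 0.4 -0.5 -1.3]
-0.16 [ 0.9 -0.5 -0.4]
-0.14 [ 1.4 -0.3 -0.7]
-0.131 [ 1.3 -1.  -0.4]
z 0.075 [-1.2 -0.7  8.6]
12.7083 [-0.0118 -0.131   0.0759]
```

View pics/c4.png

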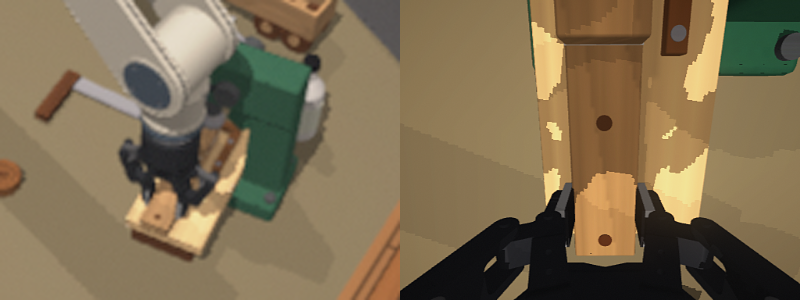

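It lies on the board about 12 mm short of the fence and 8 mm short of the stop, as planned. Next I feel for the fence and stop, then centre.

```bash
python3 - <<'E'
from h import *
Y=-.131; z=.0758
manip.servo_line(pp(-.012,Y,z),rate=.03)
f0=np.array(manip.get_contact_force()); F=lambda: Rz.T@(np.array(manip.get_contact_force())-f0)
me=lambda: Rz.T@(np.array(manip.get_position())-SEAT)
print("f0",np.round(f0,1))
x=-.012; manip.servo_line(pp(-.003,Y,z),rate=.04); x=-.003; print(np.round(F(),1))
while x<.009:
    x+=.001; manip.servo_line(pp(x,Y,z),rate=.03); f=F()
    if f[0]<-6: break
print("fence x",x,me(),np.round(f,1)); xf=x-.0022
manip.servo_line(pp(xf,Y,z),rate=.03); f0=np.array(manip.get_contact_force())
y=Y+.005; manip.servo_line(pp(xf,y,z),rate=.04); print(np.round(F(),1))
while y<-.112:
    y+=.001; manip.servo_line(pp(xf,y,z),rate=.03); f=F()
    if f[1]<-6: break
print("stop y",y,me(),np.round(f,1)); y-=.0022
manip.servo_line(pp(xf,y,z),rate=.03); print(me(),manip.get_contact_force())
wrist("w5"); print(manip.get_time())
E
```

```text
f0 [-0.6 -0.6  1.6]
[ 1.8  0.4 -1.1]
fence x 0.003 [ 0.00137319 -0.13092238  0.07593288] [-7.4  0.6  7.6]
[ 2.5 -1.5 -1. ]
stop y -0.11699999999999999 [ 0.00095001 -0.11781304  0.07591431] [ 2.1 -7.1 -1.5]
[ 0.00092305 -0.11860617  0.07594003] [ 0.8134274  -0.4306111   6.81320914]
17.9083
```

View pics/w5.png

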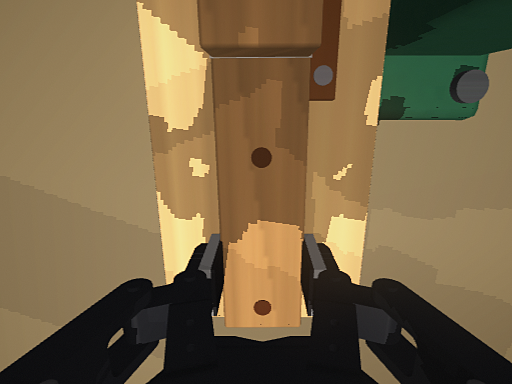

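Fence contact came at about x=+2 mm, as expected. The wrist view shows the chassis edge (cols 306-315) parallel to the fence (from col 310) and a small gap. Now I release, retreat and check lever IK.

```bash
cat >> h.py <<'E'
def lev(q,t,back=0,r=.2):   # TCP pose gripping the lever at angle q from rest, tool tilt t
    a=.6-q; g=np.array([.025-r*np.cos(a),.055,.205+r*np.sin(a)])
    zt=np.array([np.sin(t),0,-np.cos(t)]); p=g-zt*(.003+back)
    o=R.from_matrix(Rz)*R.from_euler("y",-t)*R.from_euler("x",np.pi)
    return pp(*p),o.as_rotvec()
E
python3 - <<'E'
from h import *
manip.command_gripper(.085); p=np.array(manip.get_position())
manip.servo_line(p+[0,0,.08],rate=.1); manip.servo_line(p+[0,0,.27],rate=.25)
print(manip.get_time(), R.from_rotvec(lev(0,.3)[1]).as_matrix()[:,2])
for t0 in(-.6,-.5,-.4,-.3,-.2,0):
    print(t0,[None if (j:=manip.solve_ik(*lev(q,t0+q,b))) is None else np.round(j,2).tolist() for q,b in((0,.08),(0,0),(.4,0),(.85,0))])
c=manip.camera("scene"); u,v=P(c,pp(0,-.03,.07)).astype(int); k=c["image"][max(0,v-60):v+60,max(0,u-80):u+80,::-1]
cv2.imwrite("pics/c6.png",cv2.resize(k,(800,600),interpolation=cv2.INTER_CUBIC))
t=manip.camera("top"); k=t["image"][60:220,160:300,::-1]
cv2.imwrite("pics/t6.png",cv2.resize(k,(525,600),interpolation=cv2.INTER_CUBIC))
E
```

```text
20.2917 [ 0.29220183  0.04416199 -0.95533649]
-0.6 [[0.24, 0.48, 1.34, 0.05, 1.92, 1.66], [0.24, 0.47, 1.52, 0.05, 1.76, 1.66], [0.27, 0.3, 1.84, 0.02, 1.19, 1.68], [0.3, 0.29, 2.16, -0.09, 0.45, 1.8]]
-0.5 [[0.24, 0.42, 1.4, 0.05, 1.83, 1.66], [0.25, 0.42, 1.56, 0.05, 1.66, 1.66], [0.27, 0.26, 1.9, 0.01, 1.09, 1.69], [0.31, 0.28, 2.22, -0.19, 0.31, 1.9]]
-0.4 [[0.25, 0.35, 1.45, 0.04, 1.73, 1.67], [0.25, 0.36, 1.61, 0.04, 1.57, 1.66], [0.28, 0.21, 1.95, 0.0, 0.98, 1.7], [0.32, 0.27, 2.27, -0.47, 0.17, 2.19]]
-0.3 [[0.25, 0.29, 1.52, 0.03, 1.63, 1.67], [0.26, 0.32, 1.66, 0.03, 1.47, 1.67], [0.29, 0.17, 2.01, -0.02, 0.86, 1.72], None]
-0.2 [[0.26, 0.23, 1.58, 0.02, 1.53, 1.68], [0.26, 0.27, 1.71, 0.02, 1.37, 1.67], [0.3, 0.14, 2.07, -0.04, 0.74, 1.75], [0.35, 0.3, 2.38, 3.73, 0.22, -1.98]]
0 [[0.27, 0.1, 1.72, 0.0, 1.33, 1.69], [0.27, 0.17, 1.82, 0.0, 1.15, 1.69], [0.32, 0.08, 2.18, -0.14, 0.49, 1.85], [0.38, 0.4, 2.48, 3.45, 0.6, -1.68]]
```

View pics/c6.png

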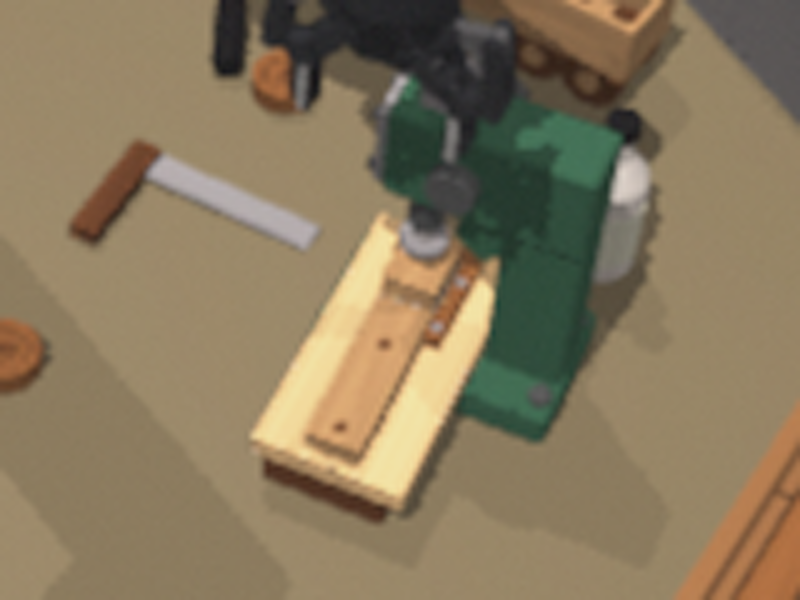

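The chassis lies flat on the board, with the block at (425,270) under the foot at (425,235) and against the fence corner. Now the lever.

```bash
python3 - <<'E'
from h import *
f0=np.array(manip.get_contact_force())
F=lambda: np.round(Rz.T@(np.array(manip.get_contact_force())-f0),1)
def q_():
    p=np.array(manip.get_position()); zt=R.from_rotvec(manip.get_ee_rot()).as_matrix()[:,2]
    g=Rz.T@(p+.003*zt-SEAT)-[.025,.055,.205]; return .6-np.arctan2(g[2],-g[0])
t0=-.6
manip.move_to(*lev(0,t0,.09)); wrist("w7"); manip.servo_line(*lev(0,t0,0),rate=.12); print("in",F())
manip.command_gripper(.01,60); print("w",manip.get_width(),F(),manip.get_grip_force())
for q in(.15,.3,.45,.55,.62,.68):
    manip.servo_line(*lev(q,t0+q),rate=.08); print(q,round(q_(),3),F())
print(manip.get_time(),manip.get_width())
E
```

```text
in [ 0.3  0.6 -0.1]
w 0.024372466288062434 [1.9 7.8 2.4] 58.69880497455597
0.15 0.145 [1.6 7.8 3.8]
0.3 0.295 [-0.3  8.4  3.4]
0.45 0.446 [-2.   9.1  4. ]
0.55 0.547 [-2.1  9.4  4.9]
0.62 0.616 [-4.4 10.2  7.4]
0.68 0.676 [-4.2 11.8 10. ]
26.125 0.02423632690622031
```

```bash
python3 - <<'E'
from h import *
t0=-.6
def q_():
    p=np.array(manip.get_position()); zt=R.from_rotvec(manip.get_ee_rot()).as_matrix()[:,2]
    g=Rz.T@(p+.003*zt-SEAT)-[.025,.055,.205]; return .6-np.arctan2(g[2],-g[0])
for q in(.74,.803):
    manip.servo_line(*lev(q,t0+q),rate=.05); print(q,round(q_(),3),np.round(Rz.T@np.array(manip.get_contact_force()),1))
manip.hold(.5); print(round(q_(),3),np.round(Rz.T@np.array(manip.get_contact_force()),1),manip.get_width(),manip.get_time())
c=manip.camera("scene"); u,v=P(c,pp(-.03,0,.1)).astype(int); k=c["image"][max(0,v-60):v+60,max(0,u-80):u+80,::-1]
cv2.imwrite("pics/c8.png",cv2.resize(k,(800,600),interpolation=cv2.INTER_CUBIC))
E
```

```text
0.74 0.736 [-5.6 12.6 10.6]
0.803 0.799 [-7.9 12.7 11.4]
0.799 [-8.  13.3 12.4] 0.024538304843737323 27.4167
```

View pics/c8.png

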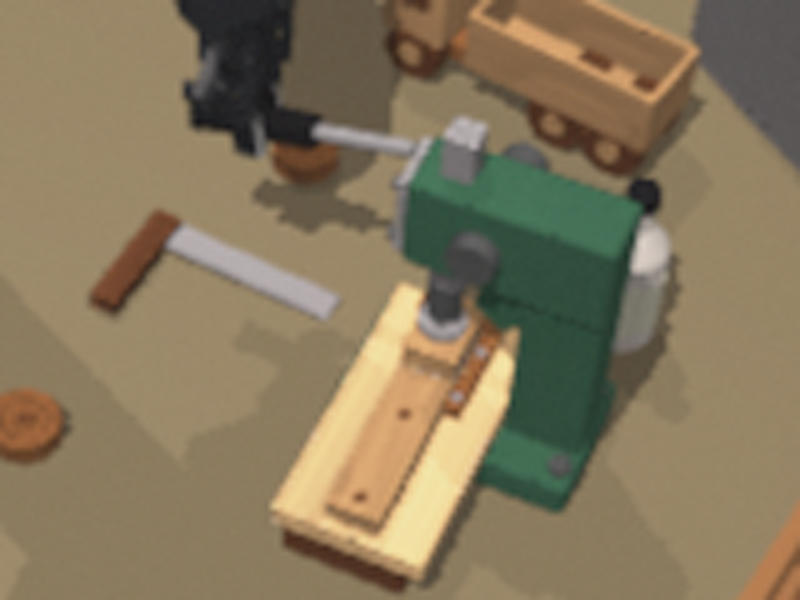

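The foot at (443,320) presses on the block. The chassis is still in the corner and the lever is held at 0.80 rad with about 12.5 N, which matches half squeeze. I'm handing it in.

```bash
python3 -c "
from rig import manip
print(manip.sign_off())"
```

```text
the job is handed in; nothing more can be done
None
```

The job is handed in at about 27 s: the chassis lies block up in the jig corner under the foot, and the arm still holds the lever at about 0.80 rad with roughly 12.4 N, which matches half squeeze (foot travel itself can't be read directly).

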